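# Overhang the bead plank to the pointer and hold it

## Robot

A 6-joint arm with a two-finger parallel gripper is mounted at the origin on the work surface. World frame = base frame: x ahead of the robot, y to its left, z up, the work surface at z = 0. Lengths are in mm, angles in rad, forces in N, time in s.
With the tool pointing down it reaches from about 300 to 875 mm from the base axis. Payload 6.4 kg.
Tool frame: the origin (TCP) lies between the finger pads; the fingertips stand env.tip_reach ahead of it and the grasp point (between the pads) lies 5 mm behind it (env.tip_reach is the distance from the TCP to the fingertips, in mm); z points along the fingers, y is the line along which they close (so a half turn about z gives the same grasp; the last joint's range is limited). The gripper opens to 88 mm and grips with 3 to 60 N. Pads are 18 mm wide; open, the fingers measure 123 mm over their backs; the gripper's body (75 mm by 187 mm) begins 45 mm behind the grasp point.
Start: joints at [-1.361, 0.181, 1.607, -0, 1.354, -0.206], TCP at [232.272, -526.014, 252.714] pointing down, gripper open.
Joint ranges: [-2.99, 2.99], [-0.89, 2.07], [0.3, 2.58], [-1.14, 4.28], [0, 2.63], [-3.12, 3.12]. Speed limits (rad/s): [2.57, 2.57, 3.01, 3.14, 3.14, 3.14].

## Interface

Orientations are given as a rotation vector (axis times angle).
In Python, from cell import env, cams gives the robot as it stands. The module is installed in compiled form; this text tells all that it offers.
- The arm moves only by the shell command python3 -m jog 'ROWS'. ROWS is JSON, a list that holds one entry, the list of rows, each a list of 7 numbers: the finger opening in m, from 0 to 0.0881, then the shift along the world's x, y, z in m, then the turn, a rotation vector about the world's x, y, z in degrees. A call has 1 to 5 rows; each row is the pose to reach, as a shift and turn from the pose commanded when the call began; what a row does not reach only later rows make up. A row lasts 1/12 s, in which the tool goes at most 41.7 mm and 7.16 degrees, less where a joint would pass 70% of its speed; a pose out of reach is approached as far as the arm can. A call with a gripper value outside its range is refused whole. The fingers move at their own pace and stop on an object; the grip force is fixed at half the most. Time passes only in rows, so rows that repeat a pose let the fingers close. It gives the time, the measured TCP pose, the force, the opening and the grip force at its end, in the units of the state.
- env.get_obs(): the state, without advancing time (a new reading comes with each control period).
- cams.camera(name): name is "scene" or "side" or "wrist"; returns a dict with "frame" (420x560x3 uint8, red, green, blue), "depth" (420x560 float32, mm along the optical axis (not along the pixel's ray), 0 where there is no reading), "K" (3x3 intrinsics, pixels), "R" (3x3) and "t" (3): a world point X has camera coordinates R X + t. Camera axes: x right, y down, z forward; pixel columns grow to the right and rows downward; lengths in mm; the calibration is good to about 2 mm. The wrist camera is an equidistant fisheye: a pixel r from the principal point sees the ray r / f radians off the axis. A picture is of the moment at which its call begins.
- env.finish_job(): hands the job in; it is judged then, once.
The state is a dict: "time": time; "q": joint angles; "dq": joint speeds; "joint_torque": joint torques, N m; "position": TCP position; "eef_rot": TCP orientation; "ft_force": force on the tool from outside, world axes, zero at the start; "torque": the same for the moment, N m; "opening": finger opening in mm; "grip_force": force on a finger pad.
Only numpy, scipy, OpenCV 4.12 (cv2) and the standard library are available. Lean on these libraries where they do the work, as an engineer would, in place of code of your own. Each camera call takes 0.05 s, during which the arm holds its last target. There are 200 camera calls.

## Task

Seat the steel bench block flat and square in the pocket of the wooden plank and let go of it; then, by the dark bar at the plank's other end, slide the plank straight out along its riser, without lifting it, until its nose edge is level with the pointer on the catch tray. With the block on it the plank will now tip over the riser's edge by itself, so finish while holding the bar, the plank flat, still and clear of the tray; leave the jar, the tape roll and the thread cone where they are.

Things in the scene. Friction and masses are not known exactly. Their poses are not given: they have to be found in the camera images.
- riser: Fixed light-wood riser, 130 (x) x 240 (y) x 75 mm high, flat top. Origin: centre of its underside, on the table. Its -y axis is the outward direction in which the plank is slid; its +y axis points to the tail.
- riser_edge (a point): Middle of the riser's outer top edge, (0, -120, 75) mm in the riser's frame. Past this edge the plank overhangs.
- plank: Loose plywood plank, 110 (x) x 280 (y) x 18 mm thick, 0.32 to 0.48 kg, flat on the riser, lengthwise along its y (up to 0.03 rad askew, 4 mm off the middle), the nose (-y end) overhanging 15 to 40 mm at first. Origin: centre of its underside. Pocket near the nose, a dark bar across the tail (+y end). With the block in it balances 85 to 110 mm behind the nose; farther out it tips unless held.
- nose (a point): Middle of the plank's nose edge, at the top face: (0, -140, 18) mm in the plank's frame.
- pocket (a point): Centre of the pocket's floor, (0, -85, 10) mm in the plank's frame; axes as the plank's. The pocket is 75 (x) x 55 (y) mm, open at the top, 8 mm deep, floor level.
- handle (a point): Centre of the top of the dark bar on the plank's tail, (0, 115, 58) mm in the plank's frame; axes as the plank's. The bar is 70 (x) x 24 (y) mm and rises 40 mm above the plank's top face; grasp it from above across its 24 mm (fingers closing along the plank's y).
- block: Loose plain steel bench block, 70 (x) x 50 (y) x 25 mm high, 0.48 to 0.72 kg, lying flat on the table. Origin: centre of its underside. Its 70 mm side goes along the pocket's 75 mm side (a half turn makes no difference); seated, it stands 17 mm above the plank's top face.
- tray: Fixed clear catch tray with beads, 150 (x) x 120 (y) x 40 mm high, on the table before the riser's outer end, parallel to the riser; the plank's nose passes 35 mm above its rim. Origin: centre of its underside. At the middle of its +x side stands an aluminium pointer post, 12 mm square, 100 mm high, its near face 77 mm from the tray's middle, outside the plank's path.
- pointer (a point): Tip of the pointer, a small cone on the post that points across to the plank's path, (67, 0, 86) mm in the tray's frame; axes as the tray's, parallel to the riser's. The mark: the nose edge must come level with it, measured along the tray's y. It marks an overhang of 135 to 170 mm.
- jar: Bystander: loose small glass jar with a white cap, 42 mm across, 45 mm high. Origin: centre of its underside.
- tape: Bystander: loose roll of tape lying flat, 60 mm across, 18 mm high. Origin: centre of its underside.
- cone: Bystander: loose thread cone, 56 mm across at its foot, 115 mm high. Origin: centre of its underside.
Not all that is in view belongs to the job. Of the things like the block, leave any that is red or turquoise; of the rest the larger one is meant.

How it is judged:
By the outcome, as a careful person would: the job done as asked, in the order asked, and still so for the second after the job is handed in, while the arm keeps its last pose, push and grip.
It also fails if it takes over 64 s, if anything falls off the work surface, if the arm or the gripper's body presses on something with over 40 N, if the wrist force passes 120 N, or if a joint passes its speed limit or range.

## Working session

There is one attempt and no reset: what is moved stays moved. The work goes in short steps, Python scripts to look and compute and a shell command to move; the robot and the scene stay as the last step left them, time stands still between calls to the robot, and variables do not carry over. Pictures are saved under pics/ and viewed, at most 10 in all, crops included, and the job is handed in when it is done.

```bash
mkdir -p pics
cat > h.py <<'E'
import numpy as np, cv2
from cell import env, cams
def grab(n):
    c=cams.camera(n); np.savez(f'{n}.npz',**{k:c[k] for k in c}); return c
def pts(c):
    # world xyz per pixel from depth (pinhole)
    h,w=c['depth'].shape; u,v=np.meshgrid(np.arange(w),np.arange(h))
    d=c['depth'].astype(float); K=c['K']
    P=np.stack([(u-K[0,2])/K[0,0]*d,(v-K[1,2])/K[1,1]*d,d],-1)
    return (P-c['t'])@c['R']
def ray(c,u,v,z):
    K=c['K']; r=np.array([(u-K[0,2])/K[0,0],(v-K[1,2])/K[1,1],1.])
    o=-c['R'].T@c['t']; d=c['R'].T@r; return o+d*(z-o[2])/d[2]
E
python3 - <<'E'
from h import *
a=grab('scene');b=grab('side')
for n,c in (('scene',a),('side',b)):
    cv2.imwrite(f'pics/{n}0.png',c['frame'][:,:,::-1]); print(n,c['K'].tolist(),(-c['R'].T@c['t']).round(),(c['depth']>0).mean())
o=env.get_obs(); print(o['time'],o['eef_rot'],env.tip_reach,o['opening'],o['ft_force'])
E
```

```text
scene [[423.21075102073536, 0.0, 283.91739577792026], [0.0, 423.21075102073536, 208.1710806684081], [0.0, 0.0, 1.0]] [1069.  206.  862.] 0.995765306122449
side [[394.0096162510363, 0.0, 281.76901354665796], [0.0, 394.0096162510363, 213.44219714566478], [0.0, 0.0, 1.0]] [333. 595. 974.] 0.9959141156462585
0.1 [-3.07243328e+00 -6.48189593e-01  2.45461615e-05] 14.0 88.15578561914985 [-0.17102829  1.17722051  0.75591415]
```

View pics/scene0.png

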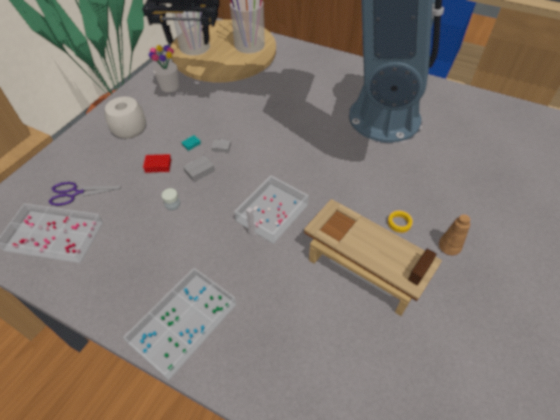

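View pics/side0.png

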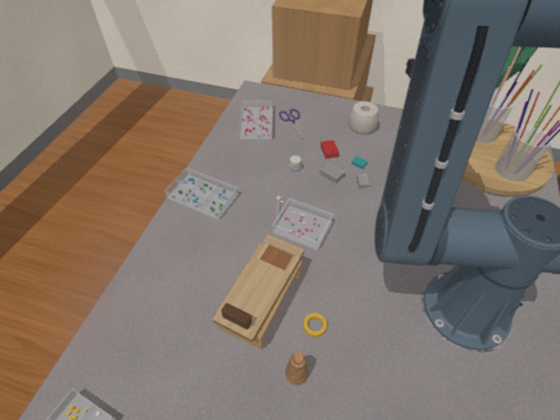

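Scene view: the gray candidates are (200,168), which is larger, and (221,145), which is smaller. Red (157,163) and turquoise (191,143) are excluded. The larger gray block at (200,168) fits; I'll confirm it in a crop. The plank's pocket is at (338,225), the bar at (423,266), the tray at (272,208) and the pointer post at (251,220). In the side view the block is at (332,174), the pocket at (277,257) and the bar at (237,316).

```bash
cat > m1.py <<'E'
from h import *
a=dict(np.load('scene.npz')); s=dict(np.load('side.npz'))
def rect(P): 
    (c,wh,an)=cv2.minAreaRect(P.astype(np.float32)); return np.round(c,1),np.round(wh,1),round(an,1)
for n,c,boxes in (('scene',a,dict(big=(180,155,218,182),small=(210,136,234,153))),('side',s,dict(big=(315,163,348,184),small=(353,172,372,190)))):
    P=pts(c); Z=P[...,2]
    hsv=cv2.cvtColor(c['frame'],cv2.COLOR_RGB2HSV)
    for k,(u0,v0,u1,v1) in boxes.items():
        p=P[v0:v1,u0:u1].reshape(-1,3); q=p[p[:,2]>12]; zt=np.percentile(q[:,2],80); t=q[abs(q[:,2]-zt)<4]
        print(n,k,len(q),'ztop',zt.round(1),rect(t[:,:2]))
    # plank top
    m=(abs(Z-93)<4)&(P[...,0]>200)&(P[...,0]<800)
    if n=='scene': m[:, :300]=0; m[:, 445:]=0; m[:195]=0;m[310:]=0
    else: m[:,:205]=0; m[:,310:]=0; m[:230]=0; m[350:]=0
    print('plank',m.sum(),rect(P[m][:,:2]),Z[m].mean())
    # pocket
    dark=m0=(abs(Z-85)<3.5); 
    mm=dark.copy()
    if n=='scene': mm[:, :315]=0; mm[:,362:]=0; mm[:205]=0; mm[245:]=0
    else: mm[:,:258]=0; mm[:,297:]=0; mm[:243]=0; mm[275:]=0
    print('pocket',mm.sum(),rect(P[mm][:,:2]),P[mm].mean(0).round(1))
    b=(Z>122)&(Z<142)
    if n=='scene': b[:,400:445].any(); b[:, :400]=0; b[:,442:]=0; b[:240]=0; b[290:]=0
    else: b[:,:215]=0; b[:,260:]=0; b[:295]=0; b[335:]=0
    print('bar',b.sum(),rect(P[b][:,:2]),np.median(Z[b]))
cv2.imwrite('pics/crop.png',np.hstack([cv2.resize(a['frame'][125:215,130:250,::-1],(480,360),interpolation=3),cv2.resize(a['frame'][190:250,230:290,::-1],(320,360),interpolation=3)]))
E
python3 m1.py
```

```text
scene big 433 ztop 26.4 (array([ 455.7, -384.3]), array([54.1, 70.3]), 68.8)
scene small 175 ztop 19.0 (array([ 348.3, -381. ]), array([38.4, 49.7]), 22.3)
plank 4500 (array([531.4, 133.4]), array([280.3, 113.2]), 80.1) 93.58302939228456
pocket 618 (array([523.8,  46.8]), array([53.7, 96.3]), 79.7) [514.5  48.6  85.6]
bar 399 (array([551. , 246.8]), array([23.9, 71.9]), 80.0) 133.369378389332
side big 269 ztop 24.8 (array([ 453.5, -381.7]), array([52.2, 71.8]), 67.8)
side small 126 ztop 17.9 (array([ 345.6, -378.6]), array([36.4, 50.9]), 20.0)
plank 3134 (array([529.3, 134.6]), array([281.6, 110.7]), 80.1) 91.66295600301176
pocket 478 (array([512.2,  52.5]), array([100.7,  98.5]), 17.4) [514.3  48.6  84.1]
bar 333 (array([549.9, 248.6]), array([24.4, 70.7]), 80.0) 131.02068536999212
```

View pics/crop.png

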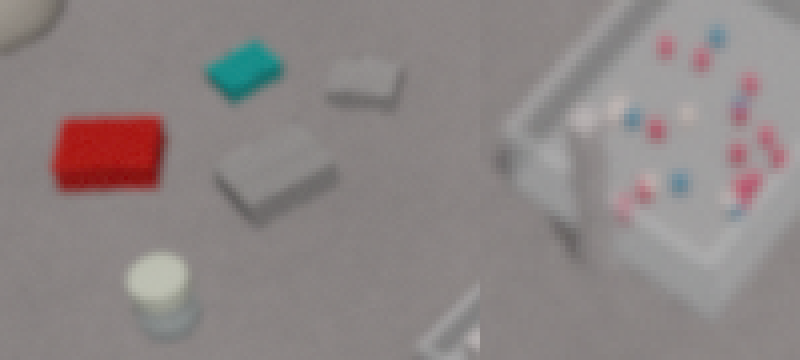

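The crop confirms that the larger plain gray block (200,168 in the scene view) measures 70x50x25, while the smaller gray one is about 50x36x18. Next I move above it and measure the rest of the scene from the same frames.

```bash
cat > m2.py <<'E'
from h import *
a=dict(np.load('scene.npz')); s=dict(np.load('side.npz'))
c0=np.array([530.3,134.]); th=np.deg2rad(80.1); dy=np.array([np.cos(th),np.sin(th)]); dx=np.array([dy[1],-dy[0]])
for n,c in (('scene',a),('side',s)):
    P=pts(c); Z=P[...,2]; L=np.stack([(P[...,:2]-c0)@dx,(P[...,:2]-c0)@dy],-1)
    u,v=L[...,0],L[...,1]
    r=(abs(Z-75)<4)&(abs(u)<80)&(abs(v)<160)&(abs(u)>50)
    print(n,'riser',r.sum(),cv2.minAreaRect(L[r].astype(np.float32)), L[r].min(0).round(1),L[r].max(0).round(1))
    for sg in (-1,1):
        q=L[r&(sg*u>0)]
        if len(q)>30: print('  strip',sg,len(q),q.min(0).round(1),q.max(0).round(1), 'slope deg',np.rad2deg(np.arctan(np.polyfit(q[:,1],q[:,0],1)[0])).round(2))
    t=(Z>15)&(Z<48)&(abs(u)<110)&(v<-140)&(v>-320)
    print('  tray',t.sum(),cv2.minAreaRect(L[t].astype(np.float32)))
    p=(Z>60)&(abs(u)<110)&(v<-155)&(v>-320)
    q=P[p]; print('  post',p.sum(),L[p].min(0).round(1),L[p].max(0).round(1),L[p].mean(0).round(1),q[:,2].max().round(1))
    for z0,z1 in ((80,90),(90,105)):
        k=p&(Z>z0)&(Z<z1)
        if k.sum(): print('   ',z0,L[k].min(0).round(1),L[k].max(0).round(1),np.argwhere(k)[:,::-1].min(0),np.argwhere(k)[:,::-1].max(0))
    for nm,lo,hi,zz in (('cone',(560,250),(720,480),100),('tape',(380,150),(480,300),10),('jar',(500,-480),(680,-300),35)):
        k=(P[...,0]>lo[0])&(P[...,0]<hi[0])&(P[...,1]>lo[1])&(P[...,1]<hi[1])&(Z>zz)
        if k.sum(): print('  ',nm,k.sum(),P[k].min(0).round(),P[k].max(0).round())
E
python3 m2.py
python3 -m jog '[[[0.088,0.032,0.0205,-0.01,0,0,-6.5],[0.088,0.064,0.041,-0.02,0,0,-13],[0.088,0.096,0.0615,-0.03,0,0,-19.5],[0.088,0.128,0.082,-0.04,0,0,-26],[0.088,0.16,0.1025,-0.05,0,0,-32.5]]]'
python3 -m jog '[[[0.088,0.032,0.0205,-0.01,0,0,-6.5],[0.088,0.062,0.0405,-0.02,0,0,-13],[0.088,0.062,0.0405,-0.03,0,0,-13],[0.088,0.062,0.0405,-0.03,0,0,-13]]]'
python3 - <<'E'
from h import *
w=grab('wrist'); cv2.imwrite('pics/w1.png',w['frame'][:,:,::-1]); print(w['K'],env.get_obs()['position'],env.get_obs()['eef_rot'])
E
```

```text
scene riser 711 ((60.062660217285156, 0.492095947265625), (16.530284881591797, 277.11907958984375), 0.9894813895225525) [  53.2 -138.2] [ 69.9 139. ]
  strip 1 711 [  53.2 -138.2] [ 69.9 139. ] slope deg -0.54
  tray 801 ((14.259765625, -265.4389343261719), (168.0291290283203, 111.70457458496094), 1.4645692110061646)
  post 100 [  75.2 -276.3] [  98.5 -261.8] [  93.  -266.9] 103.1
    80 [  75.2 -274.6] [  98.  -262.1] [246 209] [253 217]
    90 [  79.7 -276.3] [  98.5 -262.9] [246 207] [252 214]
   cone 52 [560. 250. 102.] [587. 257. 135.]
   tape 628 [380. 150.  10.] [480. 300. 119.]
   jar 170 [ 570. -397.   35.] [ 607. -359.   49.]
side riser 482 ((0.29584503173828125, 2.796173095703125), (130.87451171875, 276.9577331542969), 1.5259664058685303) [ -68.  -137.2] [ 67.6 140. ]
  strip -1 384 [ -68.  -137.2] [-52.4 139.9] slope deg -0.61
  strip 1 98 [  50.3 -109.8] [ 67.6 140. ] slope deg -0.99
  tray 481 ((12.131080627441406, -262.2572021484375), (163.94862365722656, 111.23480987548828), 0.31785088777542114)
  post 58 [  75.  -274.1] [  95.5 -260.4] [  87.  -265.4] 100.6
    80 [  75.  -273.1] [  93.9 -261.6] [276 200] [282 202]
    90 [  82.1 -274.1] [  95.5 -260.4] [276 196] [280 200]
   cone 73 [560. 250. 100.] [585. 258. 134.]
   tape 284 [380. 150.  10.] [480. 300. 117.]
   jar 80 [ 566. -395.   35.] [ 603. -354.   49.]
time: 0.52
position: [393.3, -422.2, 201.9]
eef_rot: [-3.131, 0.247, 0.001]
ft_force: [-0.0, 0.3, -0.4]
opening: 88.1
grip_force: 0.0
time: 0.85
position: [454.5, -380.4, 169.9]
eef_rot: [-3.084, 0.583, 0.006]
ft_force: [-0.3, 0.1, -0.3]
opening: 87.8
grip_force: 0.0
[[325.1922621    0.         285.43522277]
 [  0.         325.1922621  211.04077942]
 [  0.           0.           1.        ]] [ 453.76474881 -381.8337512   171.05274006] [-3.08479914  0.58466488  0.0046037 ]
```

View pics/w1.png

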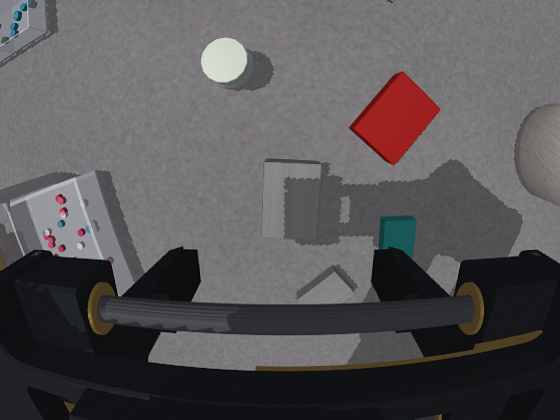

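Wrist view: the target block is at about (292,200), nearly square with the fingers. The small gray one is at (328,285), turquoise at (397,235), red at (395,118) and the jar at (225,60). I'll measure the block with this camera.

```bash
cat >> h.py <<'E'
def wpts(c):
    h,w=c['depth'].shape; u,v=np.meshgrid(np.arange(w),np.arange(h)); K=c['K']
    x,y=(u-K[0,2])/K[0,0],(v-K[1,2])/K[1,1]; th=np.hypot(x,y)+1e-9; k=np.tan(np.minimum(th,1.5))/th
    d=c['depth'].astype(float); return (np.stack([x*k*d,y*k*d,d],-1)-c['t'])@c['R']
def rect(P):
    return cv2.minAreaRect(P.astype(np.float32))
E
python3 - <<'E'
from h import *
w=dict(np.load('wrist.npz')); P=wpts(w); Z=P[...,2]
m=np.zeros_like(Z,bool); m[150:250,250:335]=1; m&=(abs(Z-25)<5)
print(m.sum(),rect(P[m][:,:2]),Z[m].mean())
p=P[m]; print(p.min(0),p.max(0))
E
```

```text
4336 ((452.6041259765625, -383.865234375), (50.46951675415039, 69.48060607910156), 65.87944030761719) 26.16564214940961
[ 411.50306542 -420.36356316   20.10061027] [ 493.68979099 -347.20520106   28.59728228]
```

```bash
python3 -m jog '[[[0.088,-0.001,-0.002,-0.035,0,0,-2],[0.088,-0.001,-0.002,-0.07,0,0,-2],[0.088,-0.001,-0.002,-0.105,0,0,-2],[0.088,-0.001,-0.002,-0.13,0,0,-2],[0.088,-0.001,-0.002,-0.147,0,0,-2]]]'
python3 -m jog '[[[0.088,0,0,0,0,0,0],[0.04,0,0,0,0,0,0],[0.04,0,0,0,0,0,0],[0.04,0,0,0,0,0,0],[0.04,0,0,0,0,0,0]]]'
python3 -m jog '[[[0.04,0,0,0,0,0,0],[0.04,0,0,0,0,0,0],[0.04,0,0,0,0,0,0],[0.04,0,0,0,0,0,0],[0.04,0,0,0,0,0,0]]]'
```

```text
time: 1.32
position: [450.8, -385.3, 23.3]
eef_rot: [-3.073, 0.645, 0.004]
ft_force: [0.2, 1.2, 0.9]
opening: 88.2
grip_force: 0.0
time: 1.73
position: [454.0, -386.3, 27.7]
eef_rot: [3.073, -0.644, 0.004]
ft_force: [-0.9, 0.6, -0.6]
opening: 63.7
grip_force: 0.0
time: 2.15
position: [453.8, -385.1, 26.7]
eef_rot: [3.075, -0.644, 0.001]
ft_force: [-1.0, 2.3, 6.8]
opening: 49.6
grip_force: 30.0
```

Run:
```python
from h import *
a=dict(np.load('scene.npz')); s=dict(np.load('side.npz'))
c0=np.array([530.3,134.]); th=np.deg2rad(80.1); dy=np.array([np.cos(th),np.sin(th)]); dx=np.array([dy[1],-dy[0]])
for n,c in (('scene',a),('side',s)):
    P=pts(c); Z=P[...,2]; L=np.stack([(P[...,:2]-c0)@dx,(P[...,:2]-c0)@dy],-1); u,v=L[...,0],L[...,1]
    # plank top long edge directions & riser strips edges per v-bin
    for nm,z in (('plank',93),('riser',75)):
        m=(abs(Z-z-0.5)<3.5)&(abs(u)<80)&(abs(v)<150)
        for sg in (1,-1):
            e=[]
            for b in range(-100,101,10):
                k=m&(abs(v-b)<6)&(sg*u>20)
                if k.sum()>5: e.append((b,np.max(sg*u[k])*sg))
            if len(e)>6:
                e=np.array(e); f=np.polyfit(e[:,0],e[:,1],1); print(n,nm,sg,len(e),'edge u0 %.1f slope %.2f deg'%(f[1],np.rad2deg(np.arctan(f[0]))))
```

```text
scene plank 1 21 edge u0 56.4 slope -0.01 deg
scene plank -1 21 edge u0 -54.1 slope 0.14 deg
scene riser 1 21 edge u0 67.4 slope -1.09 deg
side plank 1 21 edge u0 53.6 slope 0.01 deg
side plank -1 21 edge u0 -55.4 slope 0.03 deg
side riser -1 21 edge u0 -64.2 slope -1.50 deg
```

```bash
python3 -m jog '[[[0.04,0,0,0.02,0,0,0],[0.04,0,0,0.05,0,0,0],[0.04,0,0,0.08,0,0,0],[0.04,0,0,0.115,0,0,0],[0.04,0,0,0.15,0,0,0]]]'
python3 -m jog '[[[0.04,0.004,0.02,0,0,0,3],[0.04,0.008,0.045,0,0,0,6],[0.04,0.012,0.075,0,0,0,9],[0.04,0.016,0.105,0,0,0,12],[0.04,0.02,0.135,0,0,0,13.8]]]'
python3 -m jog '[[[0.04,0.004,0.03,0,0,0,0],[0.04,0.008,0.06,0,0,0,0],[0.04,0.012,0.09,0,0,0,0],[0.04,0.016,0.12,0,0,0,0],[0.04,0.02,0.15,0,0,0,0]]]'
python3 -m jog '[[[0.04,0.004,0.03,0,0,0,0],[0.04,0.008,0.06,0,0,0,0],[0.04,0.012,0.08,0,0,0,0],[0.04,0.014,0.09,0,0,0,0],[0.04,0.014,0.09,0,0,0,0]]]'
python3 - <<'E'
from h import *
w=grab('wrist'); cv2.imwrite('pics/w2.png',w['frame'][:,:,::-1])
for i in range(4): grab('scene'); o=env.get_obs(); print(o['position'].round(1),np.round(o['eef_rot'],3),o['opening'],o['grip_force'])
E
```

```text
time: 2.57
position: [452.2, -383.7, 175.3]
eef_rot: [-3.072, 0.644, 0.005]
ft_force: [-0.4, 0.2, -5.9]
opening: 49.9
grip_force: 30.0
time: 2.98
position: [472.3, -248.0, 174.4]
eef_rot: [-3.129, 0.267, 0.003]
ft_force: [0.9, -0.1, -6.0]
opening: 49.6
grip_force: 30.0
time: 3.4
position: [492.2, -98.1, 174.6]
eef_rot: [-3.129, 0.27, 0.003]
ft_force: [-0.4, 0.2, -5.1]
opening: 49.8
grip_force: 30.0
time: 3.82
position: [506.6, -7.8, 174.8]
eef_rot: [-3.13, 0.266, 0.003]
ft_force: [0.2, -0.6, -6.1]
opening: 49.5
grip_force: 30.0
[506.7 -10.1 175. ] [ 3.13e+00 -2.69e-01 -2.00e-03] 49.77263270486485 29.996350407600403
[506.9 -10.6 175.2] [ 3.129e+00 -2.700e-01 -2.000e-03] 49.59075849705098 29.996286928653717
[507.  -11.  175.4] [ 3.129e+00 -2.720e-01 -1.000e-03] 49.618576173393386 29.996243119239807
[507.1 -11.1 175.5] [ 3.129e+00 -2.720e-01 -1.000e-03] 49.67317219731164 29.996324479579926
```

View pics/w2.png

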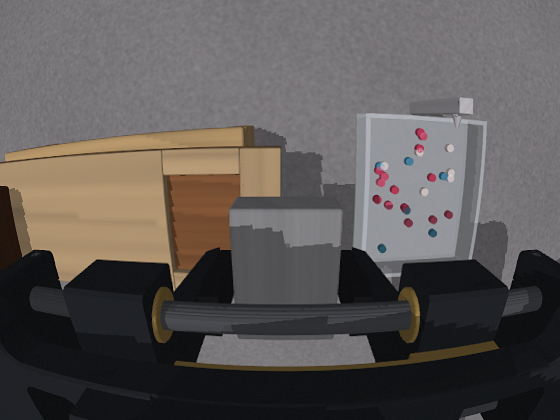

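Wrist view: the held block is at (286,250), the pocket floor at (205,225), the plank nose edge around (280,150–230), and the pointer tip at (458,122) with the post top at (466,105). I measure all of these in this one camera.

Run:
```python
from h import *
w=dict(np.load('wrist.npz')); P=wpts(w); Z=P[...,2]
m=np.zeros_like(Z,bool); m[190:300,225:350]=1; b=m&(abs(Z-175)<8); 
print('block',b.sum(),rect(P[b][:,:2]),np.median(Z[b]))
h=cv2.cvtColor(w['frame'],cv2.COLOR_RGB2HSV)
m=np.zeros_like(Z,bool); m[165:280,160:245]=1; k=m&(abs(Z-84)<4)
print('pocket z84',k.sum(),rect(P[k][:,:2]),np.median(Z[k]), P[k].min(0).round(1),P[k].max(0).round(1))
m=np.zeros_like(Z,bool); m[130:290,20:290]=1; k=m&(abs(Z-92.5)<4)
print('plank',k.sum(),rect(P[k][:,:2]),np.median(Z[k]))
# nose edge & far long edge lines by pixels at plank top
E2=[]
for r in range(160,235,5):
    c=np.where(k[r,230:300])[0]
    if len(c): E2.append(P[r,230+c.max(),:2])
E2=np.array(E2); v=np.polyfit(E2[:,0],E2[:,1],1); print('nose line pts',E2[0].round(1),E2[-1].round(1),'angle',np.rad2deg(np.arctan(v[0])).round(2))
# riser far long edge: topmost pixel z~75
for nm,z in (('plank',92.5),('riser',75)):
    q=abs(Z-z)<4; e=[]
    for c in range(40,240,8):
        r=np.where(q[120:200,c])[0]
        if len(r): e.append(P[120+r.min(),c,:2])
    e=np.array(e); f=np.polyfit(e[:,1],e[:,0],1); print(nm,'far edge: angle of y axis',90-np.rad2deg(np.arctan(f[0])).round(2),'x at y=134:',np.polyval(f,134).round(1), len(e))
t=(Z>60)&(P[...,0]>500)&(P[...,1]<-90)&(P[...,1]>-220); t[:, :400]=0; t[180:]=0
q=P[t]; print('post',len(q),rect(q[:,:2]),q[:,2].max())
tip=q[np.argsort(q[:,:2]@[.985,-.17])[:5]]; print('tip',tip.round(1))
# tray rim
t=(abs(Z-40)<4)&(P[...,1]<-30)&(P[...,1]>-230)&(P[...,0]>400); t[:,:340]=0; t[280:]=0
print('tray',rect(P[t][:,:2]))
```

```text
block 10809 ((516.6353149414062, -10.139533996582031), (58.7525520324707, 46.01381301879883), 80.43041229248047) 174.13902274493898
pocket z84 5345 ((513.0615844726562, 52.108192443847656), (54.509395599365234, 75.52528381347656), 79.463134765625) 86.19597434564542 [479.4  19.3  83.8] [554.7  84.4  88. ]
plank 20213 ((526.0084228515625, 117.30027770996094), (245.33169555664062, 110.35151672363281), 79.99769592285156) 94.22878387072466
nose line pts [550.4 -11.5] [526.9  -7.4] angle -10.22
plank far edge: angle of y axis 80.03 x at y=134: 584.5 25
riser far edge: angle of y axis 81.45 x at y=134: 595.1 25
post 724 ((566.7424926757812, -144.46786499023438), (12.958943367004395, 22.076732635498047), 79.67528533935547) 102.7200294854942
tip [[ 555.8 -143.    86.5]
 [ 555.9 -142.6   88.8]
 [ 555.9 -143.4   88.9]
 [ 556.6 -142.5   87.6]
 [ 556.7 -142.5   89.1]]
tray ((496.12786865234375, -134.79083251953125), (121.7796401977539, 163.56700134277344), 81.53108215332031)
```

Run:
```python
from h import *
w=dict(np.load('wrist.npz')); P=wpts(w); Z=P[...,2]
print([ (r,Z[r,286].round(1)) for r in range(185,310,6)])
print([ (c,Z[225,c].round(1)) for c in list(range(224,238,2))+list(range(336,350,2))])
b=abs(Z-174)<6
th=np.deg2rad(80.0); dy=np.array([np.cos(th),np.sin(th)]); dx=np.array([dy[1],-dy[0]])
far=[]
for c in range(245,332,6):
    r=np.where(b[180:260,c])[0]; far.append(P[180+r.min(),c])
far=np.array(far); f=np.polyfit(far[:,0],far[:,1],1)
L=far[:,:2]@np.stack([dx,dy],1)
print('far edge u',L[:,0].round(1),'v',L[:,1].round(1), 'z',far[:,2].round(1))
lo,hi=[],[]
for r in range(212,245,4):
    c=np.where(b[r,215:360])[0]+215
    lo.append(P[r,c.min(),:2]); hi.append(P[r,c.max(),:2])
T=np.stack([dx,dy],1)
print('side v',(np.array(lo)@T)[:,1].round(1),(np.array(hi)@T)[:,1].round(1))
print('pocket c',np.array([513.06,52.1])@T,'tcp',np.array([507,-11])@T)
m=np.zeros_like(b); m[165:280,160:245]=1; k=m&(abs(Z-84)<4); q=P[k][:,:2]@T
print('pocket u',np.percentile(q[:,0],[.3,1,99,99.7]).round(1),'v',np.percentile(q[:,1],[.3,1,99,99.7]).round(1))
o=env.get_obs(); print(o['position'],o['ft_force'])
```

```text
[(185, np.float64(1.5)), (191, np.float64(2.0)), (197, np.float64(153.0)), (203, np.float64(162.9)), (209, np.float64(173.1)), (215, np.float64(175.7)), (221, np.float64(174.2)), (227, np.float64(174.4)), (233, np.float64(174.4)), (239, np.float64(173.5)), (245, np.float64(173.5)), (251, np.float64(173.9)), (257, np.float64(174.4)), (263, np.float64(173.9)), (269, np.float64(175.4)), (275, np.float64(174.3)), (281, np.float64(174.0)), (287, np.float64(173.9)), (293, np.float64(174.3)), (299, np.float64(174.8)), (305, np.float64(237.5))]
[(224, np.float64(87.1)), (226, np.float64(86.2)), (228, np.float64(85.1)), (230, np.float64(173.9)), (232, np.float64(174.2)), (234, np.float64(173.6)), (236, np.float64(173.6)), (336, np.float64(175.0)), (338, np.float64(174.5)), (340, np.float64(173.9)), (342, np.float64(0.1)), (344, np.float64(1.9)), (346, np.float64(1.1)), (348, np.float64(1.5))]
far edge u [532.8 532.8 533.4 533.  533.  532.9 532.9 533.  532.8 533.1 533.  533.
 533.3 533.3 533.4] v [98.5 95.8 93.1 90.4 87.7 85.1 82.5 79.8 77.1 74.5 71.8 69.3 66.6 64.1
 61.2] z [168.6 168.5 169.1 169.1 169.2 168.6 168.8 169.  168.  169.1 168.9 170.4
 169.7 171.3 169.9]
side v [105.1 104.6 104.6 104.7 104.9 105.1 104.6 104.7 104.7] [55.8 55.7 55.7 55.9 56.  55.8 55.4 56.  56.1]
pocket c [496.2183957  140.40041797] tcp [501.20766073  77.20674079]
pocket u [460.1 461.7 533.2 533.6] v [113.6 114.6 166.9 167.2]
[507.0564942  -11.06610484 175.45742188] [ 1.73582998  0.7453328  -5.69744744]
```

```bash
python3 -m jog '[[[0.04,0.002,0.015,0,0,0,0],[0.04,0.005,0.035,0,0,0,0],[0.04,0.007,0.05,0,0,0,0],[0.04,0.009,0.06,0,0,0,0],[0.04,0.009,0.0626,0,0,0,0]]]'
python3 -m jog '[[[0.04,0,0,-0.015,0,0,0],[0.04,0,0,-0.03,0,0,0],[0.04,0,0,-0.04,0,0,0],[0.04,0,0,-0.045,0,0,0],[0.04,0,0,-0.045,0,0,0]]]'
python3 -m jog '[[[0.04,0,0,0,0,0,0],[0.04,0,0,0,0,0,0],[0.04,0,0,0,0,0,0],[0.04,0,0,0,0,0,0]]]'
cat > fit.py <<'E'
from h import *
w=grab('wrist'); P=wpts(w); Z=P[...,2]
th=np.deg2rad(80.0); dy=np.array([np.cos(th),np.sin(th)]); dx=np.array([dy[1],-dy[0]]); T=np.stack([dx,dy],1)
zt=np.median(Z[225:255,270:300]); b=abs(Z-zt)<6; zp=np.median(Z[200:250,60:120]); pl=abs(Z-zp)<5
L=P[...,:2]@T
far=[];pf=[];
for c in range(250,330,6):
    r=np.where(b[170:260,c])[0]+170; far.append(L[r.min(),c,0])
for c in range(60,200,6):
    r=np.where(pl[90:260,c])[0]+90; pf.append(L[r.min(),c])
pf=np.array(pf)
lo,hi,no=[],[],[]
for r in range(215,250,4):
    c=np.where(b[r,200:370])[0]+200; lo.append(L[r,c.min(),1]); hi.append(L[r,c.max(),1])
    c=np.where(pl[r,300:440])[0]+300
    if len(c): no.append(L[r,c.max(),1])
print('ztop',zt,'zplank',zp)
print('block u far %.1f'%np.median(far),'plank far %.1f'%np.median(pf[:,0]),'slope',np.polyfit(pf[:,1],pf[:,0],1)[0].round(4),'diff (want 20) %.1f'%(np.median(pf[:,0])-np.median(far)))
print('block v',np.median(lo).round(1),np.median(hi).round(1),'nose',np.round(no,1),'diff (want 30)', (np.median(hi)-np.median(no)).round(1))
o=env.get_obs(); print(o['position'],o['eef_rot'],o['ft_force'])
E
python3 fit.py; python3 -c "
from h import *
w=np.load('wrist.npz'); cv2.imwrite('pics/w3.png',w['frame'][:,:,::-1])"
```

```text
time: 4.48
position: [516.5, 53.0, 175.7]
eef_rot: [-3.13, 0.27, -0.0]
ft_force: [-1.3, -0.1, -5.3]
opening: 49.9
grip_force: 30.0
time: 4.9
position: [515.3, 52.1, 129.3]
eef_rot: [3.13, -0.272, -0.005]
ft_force: [-0.2, -0.7, -5.4]
opening: 49.9
grip_force: 30.0
time: 5.23
position: [516.8, 52.5, 131.5]
eef_rot: [3.13, -0.27, 0.002]
ft_force: [0.7, 0.8, -5.1]
opening: 49.6
grip_force: 30.0
ztop 130.95919360148758 zplank 94.29537859301956
block u far 532.6 plank far 552.4 slope 0.0005 diff (want 20) 19.7
block v 165.7 117.1 nose [84.9 84.6 83.9 84.8 84.2 85.4 84.4 85.2 85.4] diff (want 30) 32.3
[516.66534649  52.54191244 131.32121222] [ 3.12989201e+00 -2.70328669e-01  1.75476354e-03] [-1.56385982  0.31646195 -5.5859599 ]
```

View pics/w3.png

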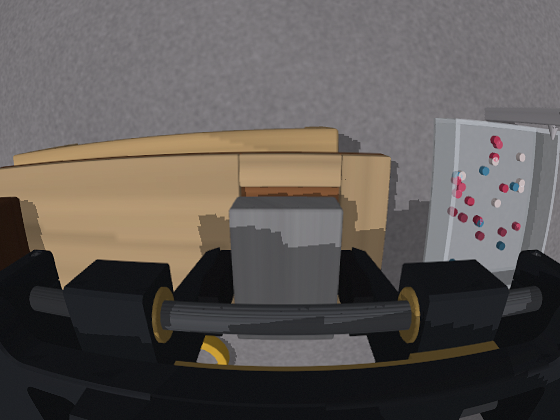

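Wrist view: the block (231–342, 197) hovers over the pocket, whose far strip (240–341, 185) is visible; the plank nose is at (388,157). The block is centred across, but about 1.7 mm too far toward the tail. I'll correct that and lower in steps.

```bash
python3 -m jog '[[[0.04,-0.0008,-0.0016,0,0,0,0],[0.04,-0.0008,-0.0016,-0.004,0,0,0],[0.04,-0.0008,-0.0016,-0.007,0,0,0],[0.04,-0.0008,-0.0016,-0.009,0,0,0],[0.04,-0.0008,-0.0016,-0.009,0,0,0]]]'
python3 -m jog '[[[0.04,0,0,-0.0015,0,0,0],[0.04,0,0,-0.003,0,0,0],[0.04,0,0,-0.0045,0,0,0],[0.04,0,0,-0.006,0,0,0],[0.04,0,0,-0.006,0,0,0]]]'
python3 fit.py
```

```text
time: 5.7
position: [514.9, 51.0, 120.9]
eef_rot: [-3.13, 0.27, 0.002]
ft_force: [0.3, -0.4, -6.0]
opening: 49.7
grip_force: 30.0
time: 6.12
position: [515.3, 51.0, 115.4]
eef_rot: [-3.13, 0.27, 0.001]
ft_force: [-1.2, -1.0, -6.2]
opening: 49.8
grip_force: 30.0
ztop 114.72198332175296 zplank 94.26683875873363
block u far 531.3 plank far 552.5 slope 0.0007 diff (want 20) 21.2
block v 164.0 115.2 nose [84.5 84.9 84.7 84.3 84.9 84.4 85.  84.7 85. ] diff (want 30) 30.5
[515.31590229  51.01110116 115.49722796] [-3.12989902e+00  2.70457076e-01  6.86058776e-04] [-0.49517291  0.08041303 -5.54573239]
```

```bash
python3 -m jog '[[[0.04,0.0005,0,-0.001,0,0,0],[0.04,0.0005,0,-0.002,0,0,0],[0.04,0.0005,0,-0.003,0,0,0],[0.04,0.0005,0,-0.0035,0,0,0],[0.04,0.0005,0,-0.0035,0,0,0]]]'
python3 fit.py
```

```text
time: 6.58
position: [515.8, 51.0, 112.0]
eef_rot: [-3.13, 0.27, 0.001]
ft_force: [-0.5, 0.2, -5.7]
opening: 49.7
grip_force: 30.0
ztop 111.43602355220759 zplank 94.24161243601233
block u far 532.0 plank far 552.5 slope 0.002 diff (want 20) 20.5
block v 164.2 115.4 nose [84.7 84.9 84.3 84.4 84.1 84.8 84.6 84.6 85.5] diff (want 30) 30.8
[515.86340482  50.97516811 112.09626989] [-3.12991268e+00  2.70515443e-01  4.29158247e-04] [ 0.62688256  0.09768043 -4.84504915]
```

```bash
python3 -m jog '[[[0.04,0,0,-0.0006,0,0,0],[0.04,0,0,-0.0006,0,0,0],[0.088,0,0,-0.0006,0,0,0],[0.088,0,0,-0.0006,0,0,0],[0.088,0,0,-0.0006,0,0,0]]]'
python3 -m jog '[[[0.088,0,0,0,0,0,0],[0.088,0,0,0,0,0,0],[0.088,0,0,0,0,0,0],[0.088,0,0,0.01,0,0,0],[0.088,0,0,0.03,0,0,0]]]'
python3 -m jog '[[[0.088,0,0,0.035,0,0,0],[0.088,0.003,0.02,0.065,0,0,0],[0.088,0.009,0.05,0.08,0,0,0],[0.088,0.015,0.085,0.08,0,0,0],[0.088,0.015,0.085,0.08,0,0,0]]]'
python3 - <<'E'
from h import *
a=grab('scene'); s=grab('side'); w=grab('wrist')
z=lambda f,u0,v0,u1,v1: cv2.resize(f[v0:v1,u0:u1,::-1],(400,300),interpolation=3)
cv2.imwrite('pics/seat.png',np.vstack([np.hstack([z(a['frame'],300,190,380,250),z(s['frame'],240,225,320,285)]),np.hstack([z(w['frame'],0,0,560,420)]*2)]))
c0=np.array([530.3,134.]); th=np.deg2rad(80.03); dy=np.array([np.cos(th),np.sin(th)]); dx=np.array([dy[1],-dy[0]]); T=np.stack([dx,dy],1)
for n,P in (('scene',pts(a)),('side',pts(s)),('wrist',wpts(w))):
    Z=P[...,2]; L=(P[...,:2]-c0)@T; u,v=L[...,0],L[...,1]
    near=(abs(u)<60)&(abs(v+85)<45)&(Z>103)&(Z<120)
    p=P[near]; A=np.c_[p[:,:2]-p[:,:2].mean(0),np.ones(len(p))]; f=np.linalg.lstsq(A,p[:,2],rcond=None)[0]
    print(n,near.sum(),'block',rect(L[near]),'z %.1f tilt deg'%f[2],np.rad2deg(f[:2]).round(2))
    pl=(abs(u)<62)&(abs(v)<150)&(Z>88)&(Z<99); p=P[pl]; print('   plank',rect(L[pl]),np.median(Z[pl]).round(1))
E
```

```text
time: 7.05
position: [516.8, 50.9, 112.4]
eef_rot: [3.13, -0.27, 0.003]
ft_force: [0.4, 0.7, -0.7]
opening: 67.7
grip_force: 0.0
time: 7.47
position: [514.1, 51.2, 140.2]
eef_rot: [-3.13, 0.271, 0.008]
ft_force: [-0.7, 0.4, 0.3]
opening: 88.0
grip_force: 0.0
time: 7.88
position: [532.3, 140.5, 224.5]
eef_rot: [-3.127, 0.265, -0.008]
ft_force: [-0.7, -1.0, -0.4]
opening: 88.1
grip_force: 0.0
scene 620 block ((0.9972267150878906, -84.08647155761719), (51.24885940551758, 72.07650756835938), 89.50558471679688) z 110.2 tilt deg [-0.93 -0.72]
   plank ((0.6729469299316406, -0.8418121337890625), (113.38948822021484, 281.0962829589844), 0.0729566216468811) 93.7
side 439 block ((-1.0994987487792969, -82.82173156738281), (71.24420166015625, 51.944149017333984), 1.4156142473220825) z 108.2 tilt deg [ 0.1  -0.48]
   plank ((-0.5881843566894531, 0.469024658203125), (281.84344482421875, 111.16661071777344), 89.93803405761719) 91.5
wrist 4715 block ((-1.3665237426757812, -83.81370544433594), (50.83704376220703, 70.20184326171875), 89.61289978027344) z 110.8 tilt deg [-0.57 -0.72]
   plank ((-1.6608695983886719, -0.031463623046875), (280.13189697265625, 111.0601577758789), 89.94747161865234) 94.2
```

View pics/seat.png

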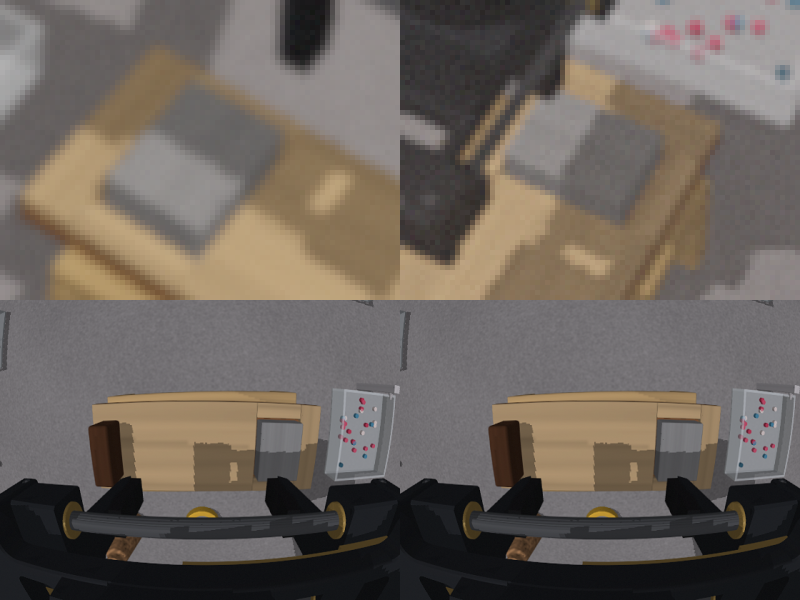

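Seating check: the block top stands 16.7 mm above the plank, its tilt is within noise, and it is square to the plank within 0.5°. Next is the bar, with a clearance check against the cone.

Run:
```python
from h import *
a=dict(np.load('scene.npz')); s=dict(np.load('side.npz')); w=dict(np.load('wrist.npz'))
c0=np.array([530.3,134.]); th=np.deg2rad(80.03); dy=np.array([np.cos(th),np.sin(th)]); dx=np.array([dy[1],-dy[0]]); T=np.stack([dx,dy],1)
for n,P in (('scene',pts(a)),('side',pts(s)),('wrist',wpts(w))):
    Z=P[...,2]; L=(P[...,:2]-c0)@T; u,v=L[...,0],L[...,1]
    b=(abs(u)<50)&(abs(v-115)<25)&(abs(Z-132.5)<5); r=rect(L[b]); print(n,'bar uv',r,'world',(c0+T@np.array(r[0])).round(1),np.median(Z[b]))
    k=(Z>60)&(Z<125)&(u<-60)&(u>-250)&(v>40)&(v<300)
    print('  cone',k.sum(),P[k].min(0).round(),P[k].max(0).round())
    k=(Z>60)&(Z<125)&(u>68)&(u<250)&(v>-100)&(v<300)
    print('  cone+',k.sum(),P[k].min(0).round() if k.sum() else '',P[k].max(0).round() if k.sum() else '')
for c,px in ((a,(463,217)),(s,(298,354))): print(ray(c,*px,115).round(), c['t'].shape)
o=env.get_obs(); print(o['position'],o['eef_rot'])
```

```text
scene bar uv ((1.6713676452636719, 114.7911605834961), (23.882965087890625, 70.2192611694336), 89.95703887939453) world [551.8 246.8] 133.32611177951236
  cone 432 [374. 274.  60.] [410. 316. 118.]
  cone+ 49 [580.  24.  63.] [593.  98.  78.]
side bar uv ((-0.9640998840332031, 115.64674377441406), (24.836456298828125, 70.1627426147461), 89.8987808227539) world [549.4 248.1] 131.1484141948215
  cone 466 [366. 184.  60.] [492. 318. 117.]
  cone+ 0  
wrist bar uv ((-1.040924072265625, 114.60106658935547), (69.90838623046875, 24.422115325927734), 0.03632251173257828) world [549.1 247.1] 133.9728941783454
  cone 1151 [373. 186.  60.] [481. 313. 117.]
  cone+ 0  
[385. 293. 115.] (3,)
[388. 291. 115.] (3,)
[530.59460648 136.02710872 221.68593781] [ 3.12958839e+00 -2.68356369e-01 -6.48780427e-04]
```

```bash
python3 -m jog '[[[0.088,0.004,0.022,0,0,0,0],[0.088,0.009,0.054,0,0,0,0],[0.088,0.014,0.084,0,0,0,0],[0.088,0.018,0.106,0,0,0,0],[0.088,0.019,0.1112,0,0,0,0]]]'
python3 -m jog '[[[0.088,0,0,0,0,0,0],[0.088,0,0,-0.02,0,0,0],[0.088,0,0,-0.045,0,0,0],[0.088,0,0,-0.06,0,0,0],[0.088,0,0,-0.065,0,0,0]]]'
python3 - <<'E'
from h import *
w=grab('wrist'); P=wpts(w); Z=P[...,2]
c0=np.array([530.3,134.]); th=np.deg2rad(80.03); dy=np.array([np.cos(th),np.sin(th)]); dx=np.array([dy[1],-dy[0]]); T=np.stack([dx,dy],1)
L=(P[...,:2]-c0)@T; u,v=L[...,0],L[...,1]
b=(abs(u)<50)&(abs(v-115)<25)&(abs(Z-133)<5); r=rect(L[b]); print('bar',r,(c0+T@np.array(r[0])).round(1))
o=env.get_obs(); print(o['position'],o['eef_rot'])
E
```

```text
time: 8.45
position: [550.0, 248.5, 221.1]
eef_rot: [-3.13, 0.269, 0.001]
ft_force: [0.8, -0.9, 0.2]
opening: 88.4
grip_force: 0.0
time: 8.87
position: [548.1, 244.5, 153.3]
eef_rot: [3.127, -0.273, -0.009]
ft_force: [-0.4, 0.7, -1.2]
opening: 88.2
grip_force: 0.0
bar ((1.8391761779785156, 115.2270278930664), (63.64564895629883, 24.506629943847656), 0.21657177805900574) [552.1 247.2]
[548.38440777 244.8129637  153.74513721] [ 3.12756574 -0.27328771 -0.00777611]
```

```bash
python3 -m jog '[[[0.088,0,0,-0.01,0,0,0],[0.088,0,0,-0.025,0,0,0],[0.088,0,0,-0.037,0,0,0],[0.088,0,0,-0.041,0,0,0],[0.088,0,0,-0.041,0,0,0]]]'
python3 -m jog '[[[0.06,0,0,0,0,0,0],[0.06,0,0,0,0,0,0],[0.06,0,0,0,0,0,0],[0.04,0,0,0,0,0,0],[0.04,0,0,0,0,0,0]]]'
python3 -m jog '[[[0.015,0,0,0,0,0,0],[0.015,0,0,0,0,0,0],[0.015,0,0,0,0,0,0],[0.015,0,0,0,0,0,0],[0.015,0,0,0,0,0,0]]]'
python3 -m jog '[[[0.015,0,0,0,0,0,0],[0.015,0,0,0,0,0,0],[0.015,0,0,0,0,0,0],[0.015,0,0,0,0,0,0],[0.015,0,0,0,0,0,0]]]'
cat > mark.py <<'E'
from h import *
import sys
T=None
th=np.deg2rad(81.45); dy=np.array([np.cos(th),np.sin(th)]); dx=np.array([dy[1],-dy[0]]); T=np.stack([dx,dy],1)
c0=np.array([530.3,134.])
for n in ('scene','side','wrist'):
    c=grab(n); P=(wpts if n=='wrist' else pts)(c); Z=P[...,2]; L=(P[...,:2]-c0)@T; u,v=L[...,0],L[...,1]
    pl=(abs(u)<66)&(v<140)&(v>-300)&(abs(Z-(93 if n!='side' else 92))<5)
    if n=='wrist': pl[:, :1]=0
    e=[]
    for b in range(-40,44,6):
        k=pl&(abs(u-b)<3)
        if k.sum()>4: e.append((b,np.sort(v[k])[:2].mean()))
    e=np.array(e); p=(Z>60)&(u>64)&(u<125)&(v<-235)&(v>-310); q=L[p]
    if len(e): f=np.polyfit(e[:,0],e[:,1],1); print(n,'nose v %.1f (med %.1f) yaw vs riser %.2f deg n%d'%(f[1],np.median(e[:,1]),np.rad2deg(f[0]),len(e)))
    if len(q)>5: print('   post',len(q),'v %.1f %.1f'%(q[:,1].min(),q[:,1].max()),'u',q[:,0].min().round(1),'tip v',np.median(q[np.argsort(q[:,0])[:6],1]).round(1))
    A=P[pl]; 
    if len(A)>50:
        M=np.c_[L[pl]-L[pl].mean(0),np.ones(len(A))]; g=np.linalg.lstsq(M,A[:,2],rcond=None)[0]; print('   plank tilt deg (x,y)',np.rad2deg(g[:2]).round(2),'z',g[2].round(1))
o=env.get_obs(); print(o['time'],o['position'].round(1),o['eef_rot'].round(3),o['ft_force'].round(1),o['torque'].round(2),o['opening'],o['grip_force'])
E
python3 mark.py; python3 -c "
from h import *
cv2.imwrite('pics/w5.png',np.load('wrist.npz')['frame'][:,:,::-1])"
```

```text
time: 9.33
position: [549.3, 246.7, 114.5]
eef_rot: [3.129, -0.271, -0.003]
ft_force: [0.2, -0.3, 0.0]
opening: 88.1
grip_force: 0.0
time: 9.75
position: [550.3, 247.3, 116.2]
eef_rot: [-3.13, 0.27, -0.001]
ft_force: [-0.2, 0.2, 0.6]
opening: 56.8
grip_force: 0.0
time: 10.17
position: [550.0, 247.2, 115.6]
eef_rot: [-3.13, 0.27, 0.0]
ft_force: [-0.4, 0.1, -0.8]
opening: 24.2
grip_force: 30.5
time: 10.58
position: [550.0, 247.2, 115.6]
eef_rot: [-3.13, 0.271, 0.0]
ft_force: [0.7, -0.2, -0.0]
opening: 23.6
grip_force: 30.0
scene nose v -139.1 (med -139.5) yaw vs riser -1.35 deg n14
   post 98 v -278.0 -264.4 u 69.8 tip v -270.4
   plank tilt deg (x,y) [-0.28  0.05] z 93.5
side nose v 12.3 (med -21.0) yaw vs riser 118.43 deg n12
   plank tilt deg (x,y) [-0.34  0.11] z 91.4
wrist nose v -49.3 (med -60.8) yaw vs riser -32.53 deg n12
   plank tilt deg (x,y) [-0.18  0.06] z 94.0
10.7333 [550.  247.3 115.6] [-3.13  0.27 -0.  ] [-0.  -0.1 -0.5] [ 0.23  0.04 -0.03] 23.740869410661183 29.99995334073901
```

View pics/w5.png

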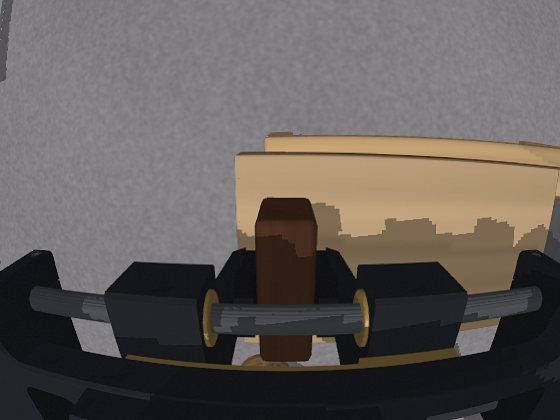

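Grip on the bar is 24 mm wide, across it; the wrist view shows the bar at (287,270) between the pads. Scene measurements give about 131 mm to go. I slide slowly along the riser direction, without rotating.

```bash
python3 -m jog '[[[0.015,-0.0006,-0.004,0,0,0,0],[0.015,-0.0016,-0.011,0,0,0,0],[0.015,-0.003,-0.02,0,0,0,0],[0.015,-0.0045,-0.03,0,0,0,0],[0.015,-0.006,-0.04,0,0,0,0]]]'
python3 mark.py
```

```text
time: 11.15
position: [544.0, 207.7, 115.8]
eef_rot: [-3.128, 0.27, -0.001]
ft_force: [0.4, 5.8, -0.4]
opening: 23.8
grip_force: 30.0
scene nose v -179.2 (med -178.8) yaw vs riser -1.63 deg n14
   post 96 v -277.4 -263.2 u 69.9 tip v -270.1
   plank tilt deg (x,y) [-0.22  0.07] z 93.6
side nose v -36.6 (med -79.6) yaw vs riser 133.27 deg n11
   plank tilt deg (x,y) [ 0.28 -0.02] z 91.3
wrist nose v -91.8 (med -103.4) yaw vs riser -33.21 deg n12
   plank tilt deg (x,y) [-0.14  0.06] z 94.1
11.3 [543.7 205.9 115.6] [ 3.128e+00 -2.710e-01 -1.000e-03] [-2.1 -5.5  1. ] [-0.7   0.26  0.03] 23.896661852700753 30.010169274173677
```

```bash
python3 -m jog '[[[0.015,-0.0012,-0.008,0,0,0,0],[0.015,-0.0024,-0.016,0,0,0,0],[0.015,-0.0036,-0.024,0,0,0,0],[0.015,-0.0048,-0.032,0,0,0,0],[0.015,-0.006,-0.04,0,0,0,0]]]'
python3 -m jog '[[[0.015,-0.0012,-0.008,0,0,0,0],[0.015,-0.0024,-0.016,0,0,0,0],[0.015,-0.0036,-0.024,0,0,0,0],[0.015,-0.0048,-0.032,0,0,0,0],[0.015,-0.006,-0.04,0,0,0,0]]]'
python3 -m jog '[[[0.015,0,0,0,0,0,0],[0.015,0,0,0,0,0,0]]]'
python3 mark.py
```

```text
time: 11.72
position: [538.5, 168.4, 116.2]
eef_rot: [-3.127, 0.27, -0.003]
ft_force: [0.6, 5.8, 2.1]
opening: 23.9
grip_force: 30.0
time: 12.13
position: [532.8, 128.6, 116.5]
eef_rot: [-3.127, 0.27, -0.004]
ft_force: [1.5, 7.7, 1.9]
opening: 23.7
grip_force: 30.1
time: 12.3
position: [532.6, 127.3, 116.1]
eef_rot: [-3.129, 0.271, -0.002]
ft_force: [1.4, 0.2, 1.6]
opening: 23.6
grip_force: 30.1
scene nose v -259.8 (med -259.4) yaw vs riser -2.84 deg n14
   post 97 v -277.7 -263.7 u 70.8 tip v -267.8
   plank tilt deg (x,y) [-0.22  0.34] z 93.5
side nose v -175.7 (med -181.8) yaw vs riser 36.17 deg n8
   plank tilt deg (x,y) [0.22 0.22] z 91.4
wrist nose v -170.9 (med -182.2) yaw vs riser -33.07 deg n12
   plank tilt deg (x,y) [-0.17  0.28] z 94.2
12.45 [532.6 127.4 116. ] [ 3.13e+00 -2.70e-01  2.00e-03] [2.3 0.6 2.4] [ 0.57 -0.31  0.03] 23.898904327720526 30.03482728265226
```

```bash
cat > yaw.py <<'E'
from h import *
th=np.deg2rad(81.45); dy=np.array([np.cos(th),np.sin(th)]); dx=np.array([dy[1],-dy[0]]); T=np.stack([dx,dy],1); c0=np.array([530.3,134.])
for n in ('scene','wrist'):
    c=dict(np.load(n+'.npz')); P=(wpts if n=='wrist' else pts)(c); Z=P[...,2]; L=(P[...,:2]-c0)@T; u,v=L[...,0],L[...,1]
    for nm,z in (('plank',93.7),('riser',75.5)):
        for sg in (1,-1):
            e=[]
            for b in np.arange(-240,150,8):
                k=(abs(Z-z)<3.5)&(abs(v-b)<5)&(sg*u>30)&(sg*u<80)
                if k.sum()>3: e.append((b,sg*np.max(sg*u[k])))
            if len(e)>8:
                e=np.array(e); f=np.polyfit(e[:,0],e[:,1],1); g=abs(e[:,1]-np.polyval(f,e[:,0]))<1.5; f=np.polyfit(e[g,0],e[g,1],1)
                print(n,nm,sg,'n',g.sum(),'of',len(e),'u(-120)=%.1f slope %.2f deg'%(np.polyval(f,-120),np.rad2deg(np.arctan(f[0]))))
E
python3 yaw.py; python3 -c "
from h import *
f=np.load('scene.npz')['frame'][180:285,220:360,::-1]; cv2.imwrite('pics/s6.png',cv2.resize(f,(784,588),interpolation=3))"
```

```text
scene plank 1 n 33 of 33 u(-120)=57.3 slope 1.39 deg
scene plank -1 n 16 of 22 u(-120)=-52.6 slope 1.70 deg
scene riser 1 n 15 of 35 u(-120)=65.7 slope 0.55 deg
scene riser -1 n 2 of 14 u(-120)=-45.0 slope -4.01 deg
wrist plank 1 n 26 of 26 u(-120)=54.5 slope 1.49 deg
wrist plank -1 n 11 of 11 u(-120)=-55.5 slope 1.60 deg
wrist riser 1 n 11 of 39 u(-120)=64.0 slope 0.22 deg
```

View pics/s6.png

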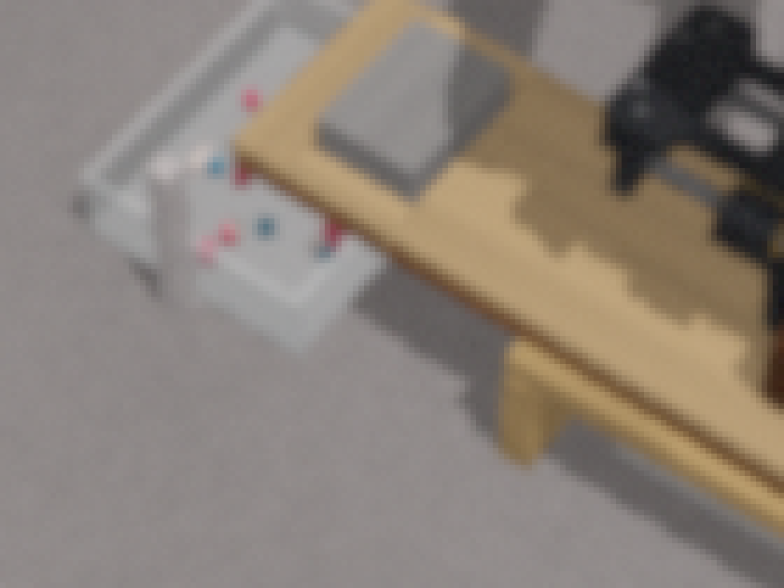

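The crop shows the nose corner at (238,148), just short of the pointer tip at about (205,157), and the block still seated. Plank yaw is unchanged at about 1.5° from the riser. About 10 mm remain; I finish with a slight downward bias against the tipping.

```bash
python3 -m jog '[[[0.015,-0.0004,-0.003,-0.0003,0,0,0],[0.015,-0.0008,-0.0055,-0.0006,0,0,0],[0.015,-0.0012,-0.008,-0.0008,0,0,0],[0.015,-0.0015,-0.01,-0.0008,0,0,0],[0.015,-0.0015,-0.01,-0.0008,0,0,0]]]'
python3 -m jog '[[[0.015,0,0,0,0,0,0],[0.015,0,0,0,0,0,0],[0.015,0,0,0,0,0,0]]]'
python3 mark.py; python3 yaw.py; python3 -c "
from h import *
c=np.load('scene.npz'); f=c['frame'][185:235,240:310,::-1]; cv2.imwrite('pics/s7.png',cv2.resize(f,(784,560),interpolation=3))"
```

```text
time: 12.87
position: [531.5, 118.9, 116.1]
eef_rot: [-3.127, 0.27, -0.004]
ft_force: [0.8, 8.1, 6.3]
opening: 23.8
grip_force: 30.0
time: 13.12
position: [531.5, 118.9, 116.0]
eef_rot: [-3.127, 0.27, -0.004]
ft_force: [1.7, 8.4, 7.5]
opening: 23.9
grip_force: 30.0
scene nose v -268.7 (med -269.1) yaw vs riser -2.05 deg n14
   post 98 v -277.1 -263.8 u 69.0 tip v -270.8
   plank tilt deg (x,y) [-0.25  0.29] z 93.4
side nose v -171.5 (med -189.1) yaw vs riser 67.66 deg n9
   plank tilt deg (x,y) [0.18 0.2 ] z 91.5
wrist nose v -179.2 (med -190.7) yaw vs riser -33.34 deg n12
   plank tilt deg (x,y) [-0.14  0.33] z 94.2
13.2667 [531.5 118.9 116. ] [-3.127  0.27  -0.004] [1.4 7.7 7. ] [ 1.51 -0.18 -0.06] 23.686176076791273 30.0143771013245
scene plank 1 n 32 of 32 u(-120)=57.5 slope 1.57 deg
scene plank -1 n 15 of 20 u(-120)=-52.0 slope 1.34 deg
scene riser 1 n 18 of 34 u(-120)=66.6 slope 0.21 deg
scene riser -1 n 1 of 16 u(-120)=-0.0 slope -14.48 deg
wrist plank 1 n 26 of 26 u(-120)=54.8 slope 1.50 deg
wrist plank -1 n 9 of 10 u(-120)=-55.5 slope 1.42 deg
wrist riser 1 n 18 of 35 u(-120)=64.2 slope 0.13 degyaw.py:12: RankWarning: Polyfit may be poorly conditioned
  e=np.array(e); f=np.polyfit(e[:,0],e[:,1],1); g=abs(e[:,1]-np.polyval(f,e[:,0]))<1.5; f=np.polyfit(e[g,0],e[g,1],1)
```

View pics/s7.png

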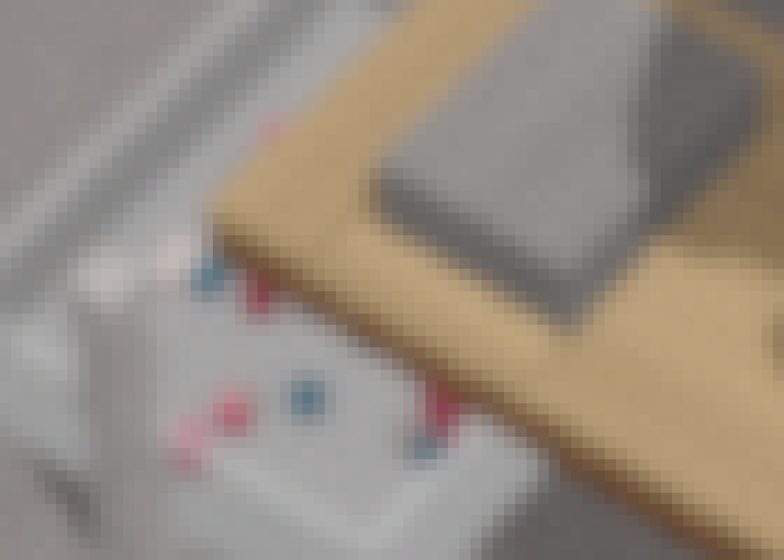

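Run:
```python
from h import *
c=dict(np.load('scene.npz')); th=np.deg2rad(81.45); dy=np.array([np.cos(th),np.sin(th)]); dx=np.array([dy[1],-dy[0]]); T=np.stack([dx,dy],1); c0=np.array([530.3,134.])
f=c['frame']; h=cv2.cvtColor(f,cv2.COLOR_RGB2HSV); m=((h[...,1]>70)&(h[...,0]>8)&(h[...,0]<25)&(h[...,2]>90)).astype(np.uint8)
# nose edge: leftmost wood pixel per row, rows 180..201, subpixel by saturation threshold
L=[]
for r in range(178,202):
    s=h[r,245:310,1].astype(float); i=np.where(s>70)[0]
    if len(i)==0: continue
    i=i[0]; uu=245+i-1+(70-s[i-1])/(s[i]-s[i-1]) if i else 245
    L.append((ray(c,uu,r,93.4)[:2]-c0)@T)
L=np.array(L); print(L.round(1).tolist())
g=(L[:,0]>-45)&(L[:,0]<52); p=np.polyfit(L[g,0],L[g,1],1); r=L[:,1]-np.polyval(p,L[:,0]); g&=abs(r)<1.5; p=np.polyfit(L[g,0],L[g,1],1)
print('nose mid v %.2f slope %.2f n%d'%(np.polyval(p,3),np.rad2deg(p[0]),g.sum()))
for px in ((256.5,207.3),(255,208),(254,208.5)): print('tip',px,((ray(c,*px,86.4)[:2]-c0)@T).round(1))
# post top square centre at z=100
print('post top',((ray(c,248.8,209.5,100.4)[:2]-c0)@T).round(1))
print(f[203:213,244:262].sum(2))
```

```text
[[-47.0, -266.8], [-43.0, -266.7], [-38.9, -266.6], [-35.1, -266.3], [-31.3, -266.0], [-26.8, -266.6], [-22.7, -266.8], [-18.6, -266.9], [-14.7, -266.8], [-11.0, -266.3], [-7.2, -266.1], [-3.4, -266.0], [0.8, -266.4], [4.9, -266.7], [9.1, -267.0], [12.7, -266.6], [16.5, -266.6], [20.5, -266.9], [24.9, -267.5], [30.0, -269.4], [33.3, -268.7], [36.6, -268.0], [40.4, -268.1], [44.2, -268.1]]
nose mid v -266.95 slope -1.15 n22
tip (256.5, 207.3) [  60.6 -268. ]
tip (255, 208) [  64.3 -269.5]
tip (254, 208.5) [  66.8 -270.5]
post top [  84.3 -270.7]
[[470 446 424 407 399 399 411 435 464 480 491 493 497 485 467 454 443 450]
 [450 422 412 401 402 410 432 460 478 491 495 498 497 480 447 411 406 424]
 [421 405 399 402 412 437 456 480 489 496 501 512 513 493 440 370 353 372]
 [409 399 403 417 438 465 480 489 497 499 521 538 539 511 435 344 297 311]
 [399 402 416 451 485 507 507 505 503 516 539 558 553 512 433 335 277 266]
 [400 414 447 490 517 533 535 524 519 526 550 560 539 481 408 334 302 280]
 [411 431 475 517 539 547 545 533 516 512 533 534 500 432 366 339 350 339]
 [429 448 475 508 535 546 538 519 497 486 497 496 467 407 364 370 402 380]
 [447 455 454 471 498 518 512 489 470 471 481 486 471 440 415 427 436 404]
 [473 468 440 434 455 478 478 459 461 471 488 494 487 480 470 473 464 427]]
```

```bash
python3 -m jog '[[[0.015,-0.0001,-0.0005,0,-0.1,0.015,0],[0.015,-0.0002,-0.001,0,-0.2,0.03,0],[0.015,-0.0003,-0.0017,0,-0.3,0.045,0],[0.015,-0.0003,-0.002,0,-0.3,0.045,0],[0.015,-0.0003,-0.002,0,-0.3,0.045,0]]]'
python3 -m jog '[[[0.015,0,0,0,0,0,0],[0.015,0,0,0,0,0,0],[0.015,0,0,0,0,0,0],[0.015,0,0,0,0,0,0]]]'
python3 mark.py
```

```text
time: 13.68
position: [531.0, 117.1, 115.8]
eef_rot: [3.128, -0.27, 0.003]
ft_force: [2.2, 8.5, 6.1]
opening: 23.9
grip_force: 30.1
time: 14.02
position: [531.0, 117.1, 115.8]
eef_rot: [3.128, -0.27, 0.003]
ft_force: [0.8, 8.0, 5.1]
opening: 23.7
grip_force: 30.1
scene nose v -270.5 (med -270.4) yaw vs riser -0.29 deg n14
   post 95 v -278.2 -264.0 u 69.2 tip v -269.9
   plank tilt deg (x,y) [-0.21  0.17] z 93.4
side nose v -173.6 (med -191.2) yaw vs riser 67.40 deg n9
   plank tilt deg (x,y) [0.37 0.06] z 91.5
wrist nose v -181.3 (med -192.5) yaw vs riser -33.00 deg n12
   plank tilt deg (x,y) [-0.17  0.19] z 94.1
14.1667 [531.  117.1 115.8] [ 3.128e+00 -2.700e-01  3.000e-03] [1.7 8.4 6.3] [ 1.78 -0.2  -0.03] 24.191841844850266 30.052195815369487
```

```bash
python3 -c "
from h import *
o=env.get_obs(); print(o['time'],o['position'],o['dq'].round(3)); print(env.finish_job())"
```

```text
14.1667 [531.02048778 117.07757816 115.761308  ] [ 0.     0.001  0.     0.     0.001 -0.001]
the job is handed in; nothing more can be done
None
```

I seated the block in the pocket and slid the plank out until its nose measured within about 1 mm of the pointer. I then handed the job in at 14.2 s with the bar held, the plank flat to about 0.1° and still; no verdict was shown.

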